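Swap two reagent bottles that were put back in each other's spill trays

TASK

Acids (red caps) are kept in the red spill tray and alkalis (blue caps) in the blue one, but the two white bottles have been put back in each other's trays: swap them, so that each white bottle stands flat in the free bay of the tray of its own cap colour. Keep both bottles upright and set them down rather than dropping them; the white tile in the middle is clear if you need to park one. Leave the trays, the amber bottles and everything else on the bench where they are, without knocking anything over.

Things in the scene. Friction and masses are not known exactly. Their poses are not given: they have to be found in the camera images.
- white_red: White plastic 250 ml reagent bottle with a red screw cap, an orange-banded label; round, closed, part full or full. Body 61 mm in diameter up to 80 mm, shoulder sloping in to a neck at 99 mm; the cap is a plain cylinder 38 mm in diameter from 107 mm up to the top at 138 mm (grip it there from above, level with 122 mm). About 0.2 to 0.4 kg. Origin: centre of its underside, z up along the bottle. Starts in the wrong tray (the blue one), in either of its bays.
- white_blue: White plastic 250 ml reagent bottle with a blue screw cap, an orange-banded label; round, closed, part full or full. Body 61 mm in diameter up to 80 mm, shoulder sloping in to a neck at 99 mm; the cap is a plain cylinder 38 mm in diameter from 107 mm up to the top at 138 mm (grip it there from above, level with 122 mm). About 0.2 to 0.4 kg. Origin: centre of its underside, z up along the bottle. Starts in the wrong tray (the red one), in either of its bays.
- tray_red: Red plastic spill tray, loose on the bench (0.35 kg), 156 x 80 mm outside plus a 4 mm deep rim that juts 6 mm, 42 mm high. One divider of full height across the middle makes two bays in a row along the tray's x axis, each 72 x 72 mm inside, centred at x = -38 mm and x = +38 mm, y = 0 in the tray's frame; floor 4 mm thick, walls 4 mm. Origin: centre of its underside, z up.
- tray_blue: Blue plastic spill tray, loose on the bench (0.35 kg), 156 x 80 mm outside plus a 4 mm deep rim that juts 6 mm, 42 mm high. One divider of full height across the middle makes two bays in a row along the tray's x axis, each 72 x 72 mm inside, centred at x = -38 mm and x = +38 mm, y = 0 in the tray's frame; floor 4 mm thick, walls 4 mm. Origin: centre of its underside, z up.
- amber_red: Amber glass bottle with a red cap, same shape and size as the white ones (61 mm across, 138 mm high), about 0.4 kg; stands in the other bay of the red tray, where it belongs, and stays there. Origin: centre of its underside.
- amber_blue: Amber glass bottle with a blue cap, same shape and size as the white ones (61 mm across, 138 mm high), about 0.4 kg; stands in the other bay of the blue tray, where it belongs, and stays there. Origin: centre of its underside.
- tile: White glazed titration tile, 120 x 120 x 7 mm, fixed flat on the bench between the trays and free of things. Origin: centre of its underside; its top is 7 mm higher.
- flask: Bystander: glass 100 ml conical flask, 64 mm across, 105 mm high, beyond the tile. Origin: centre of its underside.
- beaker: Bystander: glass 50 ml beaker, 51 mm across, 70 mm high, beyond the tile. Origin: centre of its underside.
- wash_bottle: Bystander: white wash bottle with a blue cap and a bent spout, 72 mm across, 180 mm high, spout reaching 65 mm from its axis; to the left of the trays. Origin: centre of its underside.
- boss_head: Bystander: small metal boss head with two blue screw knobs, about 90 x 60 x 34 mm, lying to the right of the trays. Origin: at its underside.
- flask_stopper: Bystander: black plastic flask stopper, 28 mm across, 28 mm high, standing to the right. Origin: centre of its underside.
Things that resemble listed ones, but are neither listed nor needed, are in the scene too. Leave any purple look-alike of the white_red alone.

How it is judged:
At the end, for the whole second after the job is handed in: All four bottles stand in the bays of the tray of their cap colour: base on the bay floor (under 8 mm above the tray's underside), within 12 mm of the tray's midline and 50 mm of its centre along it, upright within 0.06 rad, at rest, the white ones released (x of white_red in the frame of tray_red between -0.05 and 0.05 m and y of white_red in the frame of tray_red between -0.012 and 0.012 m and z of each of white_red, amber_red in the frame of tray_red below 0.008 m and angle between each of white_red, white_blue, amber_red, amber_blue's own z axis and vertical below 0.06 rad and x of white_blue in the frame of tray_blue between -0.05 and 0.05 m and y of white_blue in the frame of tray_blue between -0.012 and 0.012 m and z of each of white_blue, amber_blue in the frame of tray_blue below 0.008 m and x of amber_red in the frame of tray_red between -0.05 and 0.05 m and y of amber_red in the frame of tray_red between -0.012 and 0.012 m and x of amber_blue in the frame of tray_blue between -0.05 and 0.05 m and y of amber_blue in the frame of tray_blue between -0.012 and 0.012 m and linear speed of each of white_red, white_blue, amber_red, amber_blue below 0.02 m/s and contact force between each of white_red, white_blue and the fingers below 0.05 N); the robot touches nothing.
It fails at once if a white bottle is tipped more than 0.5 rad from upright (angle between any of white_red, white_blue's own z axis and vertical above 0.5 rad).
It fails at once if a white bottle is dropped or knocked flying (faster than 0.6 m/s while not gripped) ((linear speed of white_red above 0.6 m/s and contact force between white_red and the fingers below 0.05 N) or (linear speed of white_blue above 0.6 m/s and contact force between white_blue and the fingers below 0.05 N)).
It fails at once if a tray is shifted by more than 30 mm (distance of any of tray_red, tray_blue from where it was at the start of the episode above 0.03 m).
It fails at once if an amber bottle is shifted by more than 35 mm or tipped more than 0.35 rad (distance of any of amber_red, amber_blue from where it was at the start of the episode above 0.035 m or angle between any of amber_red, amber_blue's own z axis and vertical above 0.35 rad).
It fails at once if a bystander (flask, beaker, wash bottle, boss head, stopper) is shifted by more than 25 mm or tipped more than 0.5 rad (distance of any of flask, beaker, wash_bottle, boss_head, flask_stopper from where it was at the start of the episode above 0.025 m or angle between any of flask, beaker, wash_bottle, boss_head, flask_stopper's own z axis and vertical above 0.5 rad).
It also fails if it takes over 67 s, if anything falls off the work surface, if the arm or the gripper's body presses on something with over 40 N, if the wrist force passes 120 N, or if a joint passes its speed limit or range.

ROBOT

A 7-joint arm with a two-finger parallel gripper is mounted at the origin on the work surface. World frame = base frame: x ahead of the robot, y to its left, z up, the work surface at z = 0. Lengths are in m, angles in rad, forces in N, time in s.
With the tool pointing down it reaches from about 0.4 to 0.9 m from the base axis. Payload 5.6 kg.
Tool frame: the origin (TCP) lies at the very end of the fingers, on their centre line; the grasp point (between the pads) lies 19 mm behind it (grip_depth is the distance from the TCP to the grasp point, in m); z points along the fingers, y is the direction in which the jaws open and shut (so a half turn about z gives the same grasp; the last joint's range is limited). The gripper opens to 92 mm and grips with 3 to 60 N. Pads are 20 mm wide; open, the fingers measure 128 mm over their backs; the gripper's body (75 mm by 189 mm) begins 69 mm behind the grasp point.
Start: joints at [1.16, 0.468, -0.012, 1.603, 0.006, 1.071, -0.056], TCP at [0.234, -0.607, 0.215] pointing down, gripper open.
Joint ranges: [-2.53, 2.53], [-0.31, 2.02], [-1.57, 1.55], [0.28, 2.44], [-1.29, 4.43], [0.15, 1.84], [-2.92, 2.92]. Speed limits (rad/s): [2.57, 2.57, 3.14, 3.14, 3.14, 3.14, 3.14].

INTERFACE

Orientations are given as a unit quaternion [x, y, z, w].
In Python, from bench import * gives the robot as it stands.
- The arm moves only by the tool servo_tool, never from a script. Its argument "targets" is a list of rows, each an object with "grip": the gripper command: -1 is shut, 1 is fully open, values between are in proportion; "slide": the shift along the tool's x, y, z in mm, a list of three; "rotation": the turn, a rotation vector about the tool's x, y, z in degrees, a list of three. A call has 1 to 8 rows; each row is the pose to reach, as a shift and turn from the pose measured when the call began, along the tool's axes at that moment; what a row does not reach only later rows make up. A row lasts 1/8 s, in which the tool goes at most 62.5 mm and 10.7 degrees, less where a joint would pass 70% of its speed; a pose out of reach is approached as far as the arm can. A call with a gripper value outside its range is refused whole. The fingers move at their own pace and stop on an object; the grip force is fixed at half the most. Time passes only in rows, so rows that repeat a pose let the fingers close. It gives the time, the measured TCP pose, the force and the opening at its end, in the units of the state.
- get_obs(): the state, without advancing time (a new reading comes with each control period).
- grab_frame(name): name is "side" or "top" or "wrist"; returns a dict with "img" (420x560x3 uint8, red, green, blue), "K" (3x3 intrinsics, pixels), "view" (4x4, takes a point from world to camera coordinates). Camera axes: x right, y down, z forward; pixel columns grow to the right and rows downward; lengths in m; the calibration is good to about 2 mm. The wrist camera is an equidistant fisheye: a pixel r from the principal point sees the ray r / f radians off the axis. A picture is of the moment at which its call begins. There is no depth.
- close_job(): hands the job in, once; it reports no verdict.
Trained networks look in a picture, given as the dict that the camera call returned (one of the last four; its "shot" number tells which), for a name from the list of things; names that differ only in an ending like _2 or _b are one class to them, and where a whole thing is asked for, a point or a joint stands for the part that bears it (a point fixed in the world has none). Each returns a list of dicts, best first, with "confidence" (0 to 1); they miss things now and then, are a little off and sometimes report something else, mostly with a low value. They report only what shows in the picture. A call takes as long as a camera call. They do not tell look-alikes from the thing itself.
- masks_of(picture, target): "pixels" (420x560 bool, what is visible of it) and "location" ([column, row] in pixels, amid what is visible of it).
- pinpoint(picture, target): "location" ([column, row] in pixels: a listed point, or the origin of a listed thing).
The state is a dict: "t": time; "joints": joint angles; "joint_velocities": joint speeds; "joint_efforts": joint torques, N m; "position": TCP position; "orientation": TCP orientation; "ft_force": force on the tool from outside, world axes, zero at the start; "moment": the same for the moment, N m; "gripper_width": opening from 0.0 (shut) to 1.0 (fully open).
Only numpy, scipy, OpenCV 4.12 (cv2) and the standard library are available. Lean on these libraries where they do the work, as an engineer would, in place of code of your own. Each camera call takes 0.05 s, during which the arm holds its last target. There are 200 camera calls.

## Working session

There is one attempt and no reset: what is moved stays moved. The work goes in short steps, Python scripts to look and compute and a tool call to move; the robot and the scene stay as the last step left them, time stands still between calls to the robot, and variables do not carry over. Pictures are saved under pics/ and viewed, about 8 in all and at most 12, crops included, and the job is handed in when it is done.

Besides the shell and the picture viewer there is one more tool, called after "Call:" as name([rows], argument=value, ...), one row to a line, values as JSON. servo_tool: Moves the arm, as the interface text tells. Its arguments: {"type":"object","properties":{"targets":{"type":"array"}},"required":["targets"]}

```bash
mkdir -p pics; ls
python3 - <<'E'
from bench import *
import cv2,numpy as np
o=get_obs();print(o['t'],o['position'],o['orientation'],o['gripper_width'])
ims=[]
for n in ['top','side']:
    p=grab_frame(n);cv2.imwrite(f'pics/{n}0.png',p['img'][:,:,::-1])
    print(n,p['K'].tolist(),p['view'].round(4).tolist())
    for t in ['white_red','white_blue','tray_red','tray_blue','amber_red','amber_blue','tile']:
        print(t,[(np.round(d['location']).tolist(),round(d['confidence'],2)) for d in masks_of(p,t)][:3],[(np.round(d['location'],1).tolist(),round(d['confidence'],2)) for d in pinpoint(p,t)][:3])
E
```

```text
pics
0.0 [ 0.23345428 -0.60597542  0.21362553] [ 9.83144504e-01  1.82827976e-01 -2.15684600e-04 -8.77253261e-04] 1.0030365375697061
top [[531.1665290643787, 0.0, 275.72264360840944], [0.0, 531.1665290643787, 214.0886447916313], [0.0, 0.0, 1.0]] [[0.008, -1.0, -0.006, -0.0071], [-0.994, -0.0073, -0.1091, 0.6158], [0.1091, 0.0068, -0.994, 1.4726], [0.0, 0.0, 0.0, 1.0]]
white_red [([287.0, 203.0], 0.83), ([394.0, 219.0], 0.82), ([349.0, 212.0], 0.59)] [([389.5, 218.9], 0.95), ([289.0, 206.0], 0.7), ([347.8, 210.7], 0.66)]
white_blue [([175.0, 220.0], 0.59)] [([176.9, 222.0], 0.56)]
tray_red [([184.0, 232.0], 0.77), ([91.0, 216.0], 0.3)] [([178.5, 235.8], 0.7)]
tray_blue [([343.0, 223.0], 0.63)] [([342.7, 226.3], 0.82)]
amber_red [([182.0, 250.0], 0.75), ([440.0, 258.0], 0.52)] [([183.0, 248.2], 0.6)]
amber_blue [([347.0, 235.0], 0.76), ([342.0, 224.0], 0.43)] [([340.9, 237.2], 0.63)]
tile [([273.0, 259.0], 0.69)] [([274.2, 254.7], 0.6)]
side [[517.2714388678793, 0.0, 280.47363782939624], [0.0, 517.2714388678793, 208.71432280614218], [0.0, 0.0, 1.0]] [[0.813, -0.582, 0.0179, -0.4899], [-0.4244, -0.6133, -0.6661, 0.2983], [0.3986, 0.534, -0.7456, 1.2666], [0.0, 0.0, 0.0, 1.0]]
white_red [([334.0, 246.0], 0.86), ([363.0, 293.0], 0.86), ([301.0, 211.0], 0.85)] [([357.0, 305.2], 0.9), ([332.8, 262.6], 0.65), ([298.0, 227.6], 0.61)]
white_blue [([225.0, 156.0], 0.94)] [([224.1, 173.6], 0.76)]
tray_red [([220.0, 178.0], 0.8), ([251.0, 238.0], 0.19)] [([219.4, 177.6], 0.62)]
tray_blue [([319.0, 273.0], 0.72), ([304.0, 258.0], 0.29)] [([317.7, 269.5], 0.91)]
amber_red [([209.0, 167.0], 0.67)] [([212.4, 185.0], 0.8), ([331.9, 258.1], 0.49)]
amber_blue [([308.0, 259.0], 0.88), ([319.0, 275.0], 0.73), ([211.0, 167.0], 0.18)] [([305.8, 275.0], 0.77)]
tile [([249.0, 238.0], 0.58)] [([248.9, 239.7], 0.87), ([219.4, 176.1], 0.58)]
```

Run:
```python
import cv2
for n,c in [('top',(60,150,460,310)),('side',(130,100,430,340))]:
    x0,y0,x1,y1=c; im=cv2.imread(f'pics/{n}0.png')[y0:y1,x0:x1]
    s=800/(x1-x0) if n=='top' else 2.5
    cv2.imwrite(f'pics/{n}0c.png',cv2.resize(im,None,fx=s,fy=s,interpolation=cv2.INTER_CUBIC))
```

```text
(no output)
```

View pics/top0.png

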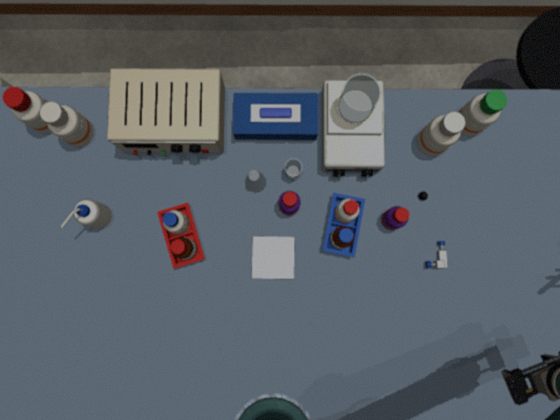

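View pics/side0c.png

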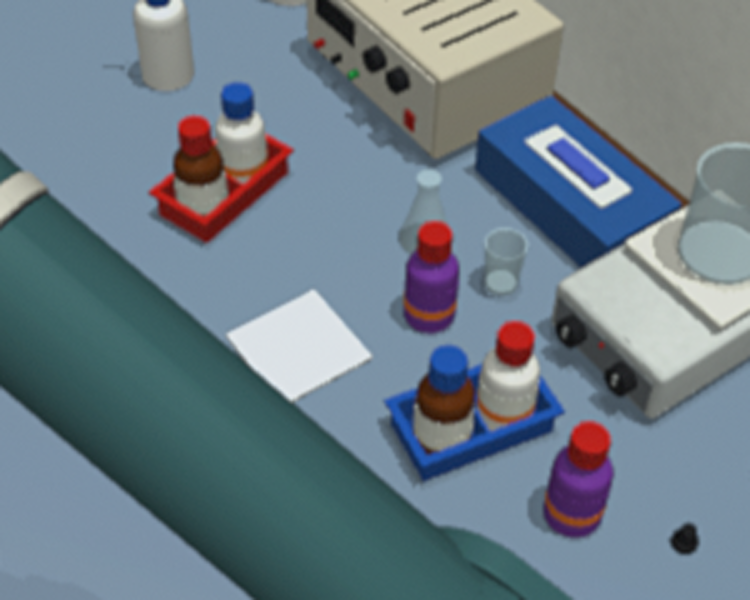

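View pics/top0c.png

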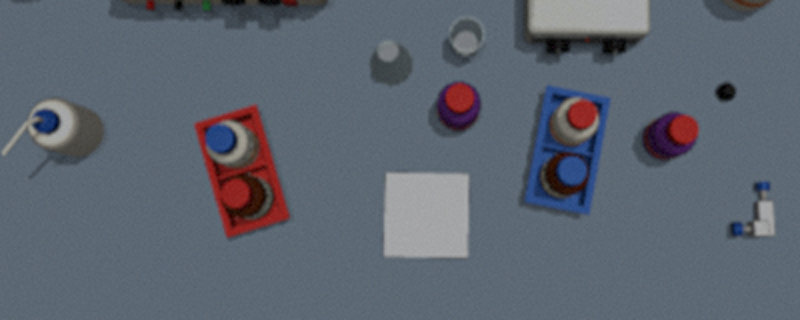

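The red-capped candidates in the top view are two purple look-alikes, at (289,203) and (397,217), and the white bottle in the blue tray at (348,210). That last one is white_red. white_blue is at (174,222) in the red tray, not the wash bottle at (88,212). The crops confirm both choices. Next I'll measure the caps and trays.

```bash
cat > h.py <<'E'
from bench import *
import cv2,numpy as np
def ray(p,uv,z):
    """intersect pixel ray with plane z"""
    K,V=p['K'],p['view'];R,t=V[:3,:3],V[:3,3]
    d=R.T@np.linalg.solve(K,[uv[0],uv[1],1]);c=-R.T@t
    return c+d*(z-c[2])/d[2]
def cmask(p,col):
    h=cv2.cvtColor(p['img'],cv2.COLOR_RGB2HSV);H,S,Vv=h[...,0].astype(int),h[...,1],h[...,2]
    m=((H<8)|(H>172)) if col=='r' else (abs(H-110)<10)
    return (m&(S>(150))&(Vv>60)).astype(np.uint8)
def proj(p,X):
    q=p['K']@(p['view'][:3,:3]@np.asarray(X)+p['view'][:3,3]);return q[:2]/q[2]
E
python3 - <<'E'
from h import *
P={n:grab_frame(n) for n in ['top','side']}
for n,p in P.items():
    for col in 'rb':
        m=cmask(p,col);N,L,S,C=cv2.connectedComponentsWithStats(m)
        for i in range(1,N):
            if S[i,4]>80: print(n,col,C[i].round(1),S[i].tolist(),ray(p,C[i],.13)[:2].round(3))
p=P['top']
for t in ['tray_red','tray_blue']:
    d=masks_of(p,t)[0];m=d['pixels'].astype(np.uint8)
    r=cv2.minAreaRect(cv2.findNonZero(m));b=cv2.boxPoints(r)
    W=np.array([ray(p,c,.042)[:2] for c in b]);e=[np.linalg.norm(W[i]-W[i-1]).round(3) for i in range(4)]
    i=1 if e[1]>e[2] else 2;v=W[i]-W[i-1]
    print(t,W.mean(0).round(4),e,'yaw',np.degrees(np.arctan2(v[1],v[0])).round(1),r)
for t in ['flask','beaker','wash_bottle','boss_head','flask_stopper','tile']:
    q=pinpoint(p,t)
    if q: print(t,ray(p,q[0]['location'],0)[:2].round(3),q[0]['confidence'])
E
```

```text
top r [13.3 96.8] [3, 87, 22, 22, 343] [0.922 0.715]
top r [289.5 198.9] [283, 192, 14, 15, 163] [ 0.646 -0.039]
top r [350.5 207. ] [344, 200, 14, 15, 153] [ 0.626 -0.201]
top r [181.4 238.4] [158, 203, 46, 65, 1053] [0.539 0.246]
top r [401.  214.5] [394, 208, 15, 14, 163] [ 0.607 -0.335]
top b [275.8 114.3] [233, 94, 85, 41, 2354] [ 0.877 -0.001]
top b [342.3 228. ] [323, 194, 41, 62, 976] [ 0.57  -0.179]
top b [169.9 219. ] [164, 213, 13, 13, 144] [0.59  0.278]
side r [238.   35.1] [231, 28, 15, 17, 205] [0.946 0.759]
side r [207.7 154.5] [201, 147, 15, 16, 176] [0.515 0.246]
side r [219.2 177.9] [191, 155, 56, 41, 615] [0.493 0.144]
side r [303.4 196.4] [297, 189, 14, 16, 178] [ 0.643 -0.046]
side r [335.5 236.8] [329, 229, 15, 17, 202] [ 0.625 -0.204]
side r [365.2 277.7] [358, 269, 16, 19, 239] [ 0.604 -0.34 ]
side b [164.1  18. ] [111, 0, 105, 50, 3421] [0.775 1.028]
side b [ 6.2 53. ] [0, 14, 19, 67, 708] [0.196 1.114]
side b [95.5 86. ] [73, 68, 44, 37, 808] [0.379 0.749]
side b [224.6 139.7] [219, 133, 12, 14, 142] [0.59  0.274]
side b [356.3 173.4] [321, 139, 81, 67, 2193] [ 0.821 -0.06 ]
side b [361.  165.1] [350, 157, 23, 17, 136] [ 0.855 -0.042]
side b [309.9 247.1] [302, 238, 20, 19, 249] [ 0.552 -0.193]
side b [317.7 273.1] [284, 252, 71, 40, 784] [ 0.519 -0.265]
tray_red [0.5531 0.2651] [np.float64(0.167), np.float64(0.092), np.float64(0.168), np.float64(0.091)] yaw -162.5 ((180.4199981689453, 235.4399871826172), (59.159996032714844, 32.71999740600586), 73.73979187011719)
tray_blue [ 0.5862 -0.1928] [np.float64(0.093), np.float64(0.169), np.float64(0.094), np.float64(0.169)] yaw -10.3 ((343.3124084472656, 224.90219116210938), (33.43998336791992, 59.76293182373047), 10.17551040649414)
beaker [ 0.744 -0.043] 0.49
wash_bottle [0.605 0.517] 0.76
boss_head [ 0.491 -0.476] 0.8
flask_stopper [ 0.66  -0.424] 0.53
tile [0.491 0.008] 0.87
```

```bash
cat > go.py <<'E'
import sys
from bench import get_obs
import numpy as np
from scipy.spatial.transform import Rotation as R
def go(x,y,z,yaw):
    o=get_obs();r=R.from_quat(o['orientation'])
    rt=R.from_euler('z',yaw,degrees=True)*R.from_euler('x',180,degrees=True)
    print('t',round(o['t'],2),'pos',np.round(o['position'],4),'slide',np.round(r.inv().apply(np.array([x,y,z])-o['position'])*1000,1),
     'rot',(r.inv()*rt).as_rotvec(degrees=True).round(1),'w',round(o['gripper_width'],3),'F',np.round(o['ft_force'],1))
if __name__=='__main__': go(*map(float,sys.argv[1:5]))
E
python3 go.py .6255 -.203 .25 -10.3
```

```text
t 2.0 pos [ 0.2337 -0.6065  0.2146] slide [ 510.7 -235.7  -35.5] rot [-0.   0.  31.4] w 1.0 F [ 0.7 -0.1  0.3]
```

Call:
servo_tool([
  {"grip": 1, "slide": [25, -12, -36], "rotation": [0, 0, 4]},
  {"grip": 1, "slide": [80, -36, -36], "rotation": [0, 0, 8]},
  {"grip": 1, "slide": [130, -60, -36], "rotation": [0, 0, 12]},
  {"grip": 1, "slide": [180, -83, -36], "rotation": [0, 0, 16]},
  {"grip": 1, "slide": [230, -106, -36], "rotation": [0, 0, 20]},
  {"grip": 1, "slide": [280, -130, -36], "rotation": [0, 0, 24]},
  {"grip": 1, "slide": [330, -152, -36], "rotation": [0, 0, 28]},
  {"grip": 1, "slide": [370, -170, -36], "rotation": [0, 0, 31.4]},
])

```text
t: 3.0
position: [0.5195, -0.3128, 0.2508]
orientation: [0.996, -0.09, 0.0, -0.0]
ft_force: [0.1, -0.8, -0.2]
gripper_width: 0.998
```

```bash
python3 go.py .6255 -.203 .25 -10.3
```

```text
t 3.0 pos [ 0.5195 -0.3128  0.2508] slide [  84.6 -127.     0.8] rot [-0.  -0.  -0.1] w 0.998 F [ 0.1 -0.8 -0.2]
```

Call:
servo_tool([
  {"grip": 1, "slide": [28, -42, 0], "rotation": [0, 0, 0]},
  {"grip": 1, "slide": [56, -85, 0], "rotation": [0, 0, 0]},
  {"grip": 1, "slide": [84.5, -127, 0], "rotation": [0, 0, 0]},
  {"grip": 1, "slide": [84.5, -127, 0], "rotation": [0, 0, 0]},
  {"grip": 1, "slide": [84.5, -127, 0], "rotation": [0, 0, 0]},
])

```text
t: 3.62
position: [0.6249, -0.2037, 0.2506]
orientation: [0.996, -0.09, -0.0, 0.0]
ft_force: [-0.2, -0.6, 0.6]
gripper_width: 0.999
```

Run:
```python
from h import *
from go import go
go(.6255,-.203,.107,-10.3)
p=grab_frame('wrist');K,V=p['K'],p['view']
cv2.imwrite('pics/w1.png',p['img'][:,:,::-1])
def fray(uv,z):
    a=np.array([(uv[0]-K[0,2]),(uv[1]-K[1,2])]);r=np.hypot(*a);th=r/K[0,0]
    d=V[:3,:3].T@np.r_[a/r*np.sin(th),np.cos(th)];c=-V[:3,:3].T@V[:3,3];return c+d*(z-c[2])/d[2]
m=cmask(p,'r');N,L,S,C=cv2.connectedComponentsWithStats(m)
for i in range(1,N):
    if S[i,4]>100: print(C[i].round(1),S[i].tolist(),fray(C[i],.142)[:2].round(4))
```

```text
t 3.62 pos [ 0.6249 -0.2037  0.2506] slide [  0.5  -0.9 143.6] rot [ 0.   0.  -0.1] w 0.999 F [-0.2 -0.6  0.6]
[417.1 196.4] [396, 176, 43, 42, 1376] [ 0.6134 -0.3298]
[281.1 203. ] [260, 180, 42, 46, 1476] [ 0.6295 -0.2031]
[124.5 209.6] [104, 190, 42, 41, 1300] [ 0.6509 -0.0518]
[ 33.1 257.5] [0, 223, 71, 69, 1659] [0.6181 0.1038]
```

View pics/w1.png

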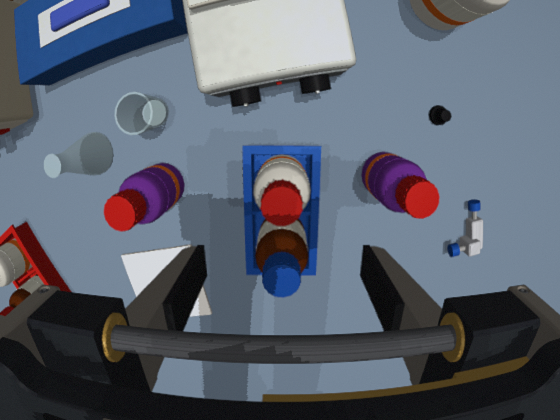

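The wrist view shows the white bottle with the red cap at (281,203) in the blue tray, midway between the open fingers. The purple bottles stay clear on both sides. I'll descend and grip.

Call:
servo_tool([
  {"grip": 1, "slide": [2, -1, 40], "rotation": [0, 0, 0]},
  {"grip": 1, "slide": [2, -1, 80], "rotation": [0, 0, 0]},
  {"grip": 1, "slide": [2, -1, 120], "rotation": [0, 0, 0]},
  {"grip": 1, "slide": [2, -1, 143.5], "rotation": [0, 0, 0]},
  {"grip": 1, "slide": [2, -1, 143.5], "rotation": [0, 0, 0]},
  {"grip": 0.2, "slide": [2, -1, 143.5], "rotation": [0, 0, 0]},
  {"grip": -1, "slide": [2, -1, 143.5], "rotation": [0, 0, 0]},
  {"grip": -1, "slide": [2, -1, 143.5], "rotation": [0, 0, 0]},
])

```text
t: 4.68
position: [0.6272, -0.2043, 0.1084]
orientation: [0.996, -0.091, 0.001, 0.001]
ft_force: [0.3, 0.1, -0.4]
gripper_width: 0.698
```

Call:
servo_tool([
  {"grip": -1, "slide": [0, 0, 0], "rotation": [0, 0, 0]},
  {"grip": -1, "slide": [0, 0, 0], "rotation": [0, 0, 0]},
  {"grip": -1, "slide": [0, 0, 0], "rotation": [0, 0, 0]},
])

```text
t: 5.05
position: [0.6274, -0.2041, 0.1085]
orientation: [0.996, -0.091, 0.001, 0.001]
ft_force: [0.7, 1.6, 1.9]
gripper_width: 0.409
```

```bash
python3 go.py .6255 -.203 .265 -10.3
```

```text
t 5.05 pos [ 0.6274 -0.2041  0.1085] slide [  -1.7   -0.6 -156.5] rot [ 0.  -0.1 -0.2] w 0.409 F [0.7 1.6 1.9]
```

The opening is 0.409 × 92 = 37.6 mm, which matches the cap. I'll lift.

Call:
servo_tool([
  {"grip": -1, "slide": [0, 0, -10], "rotation": [0, 0, 0]},
  {"grip": -1, "slide": [0, 0, -30], "rotation": [0, 0, 0]},
  {"grip": -1, "slide": [0, 0, -55], "rotation": [0, 0, 0]},
  {"grip": -1, "slide": [0, 0, -85], "rotation": [0, 0, 0]},
  {"grip": -1, "slide": [0, 0, -115], "rotation": [0, 0, 0]},
  {"grip": -1, "slide": [0, 0, -140], "rotation": [0, 0, 0]},
  {"grip": -1, "slide": [0, 0, -155], "rotation": [0, 0, 0]},
  {"grip": -1, "slide": [0, 0, -155], "rotation": [0, 0, 0]},
])

```text
t: 6.05
position: [0.6276, -0.2041, 0.2651]
orientation: [0.996, -0.091, 0.002, 0.001]
ft_force: [-0.2, -0.2, -3.1]
gripper_width: 0.402
```

```bash
python3 go.py .491 .008 .1145 -10.3
```

```text
t 6.05 pos [ 0.6276 -0.2041  0.2651] slide [-173.5 -184.   149.6] rot [ 0.1 -0.3 -0.2] w 0.402 F [-0.2 -0.2 -3.1]
```

Call:
servo_tool([
  {"grip": -1, "slide": [-15, -15, 0], "rotation": [0, 0, 0]},
  {"grip": -1, "slide": [-42, -45, 0], "rotation": [0, 0, 0]},
  {"grip": -1, "slide": [-73, -77, 0], "rotation": [0, 0, 0]},
  {"grip": -1, "slide": [-104, -110, 0], "rotation": [0, 0, 0]},
  {"grip": -1, "slide": [-135, -143, 10], "rotation": [0, 0, 0]},
  {"grip": -1, "slide": [-160, -170, 30], "rotation": [0, 0, 0]},
  {"grip": -1, "slide": [-172, -182, 60], "rotation": [0, 0, 0]},
  {"grip": -1, "slide": [-173.5, -184, 90], "rotation": [0, 0, 0]},
])

```text
t: 7.05
position: [0.4893, 0.0095, 0.1728]
orientation: [0.996, -0.09, 0.002, 0.001]
ft_force: [0.3, 0.2, -2.6]
gripper_width: 0.404
```

```bash
python3 go.py .491 .008 .112 -10.3
```

```text
t 7.05 pos [0.4893 0.0095 0.1728] slide [ 1.7  1.1 60.8] rot [ 0.1 -0.2 -0. ] w 0.404 F [ 0.3  0.2 -2.6]
```

Call:
servo_tool([
  {"grip": -1, "slide": [0, 0, 20], "rotation": [0, 0, 0]},
  {"grip": -1, "slide": [0, 0, 38], "rotation": [0, 0, 0]},
  {"grip": -1, "slide": [0, 0, 50], "rotation": [0, 0, 0]},
  {"grip": -1, "slide": [0, 0, 56], "rotation": [0, 0, 0]},
  {"grip": -1, "slide": [0, 0, 59], "rotation": [0, 0, 0]},
  {"grip": -1, "slide": [0, 0, 61], "rotation": [0, 0, 0]},
  {"grip": -1, "slide": [0, 0, 61], "rotation": [0, 0, 0]},
  {"grip": -1, "slide": [0, 0, 61], "rotation": [0, 0, 0]},
])

```text
t: 8.05
position: [0.4898, 0.0094, 0.1121]
orientation: [0.996, -0.09, 0.002, 0.001]
ft_force: [-0.5, -0.2, -2.3]
gripper_width: 0.4
```

Call:
servo_tool([
  {"grip": -1, "slide": [0, 0, 1], "rotation": [0, 0, 0]},
  {"grip": -1, "slide": [0, 0, 1.5], "rotation": [0, 0, 0]},
  {"grip": -1, "slide": [0, 0, 1.5], "rotation": [0, 0, 0]},
])

```text
t: 8.43
position: [0.4904, 0.0094, 0.1114]
orientation: [0.996, -0.09, 0.003, 0.001]
ft_force: [-1.0, -0.1, 5.3]
gripper_width: 0.406
```

Contact with the tile is confirmed: force rose from -2.3 to +5.3 N. I'll release and rise.

Call:
servo_tool([
  {"grip": -0.1, "slide": [0, 0, 0], "rotation": [0, 0, 0]},
  {"grip": 0.2, "slide": [0, 0, 0], "rotation": [0, 0, 0]},
  {"grip": 0.8, "slide": [0, 0, 0], "rotation": [0, 0, 0]},
  {"grip": 1, "slide": [0, 0, 0], "rotation": [0, 0, 0]},
  {"grip": 1, "slide": [0, 0, -30], "rotation": [0, 0, 0]},
  {"grip": 1, "slide": [0, 0, -80], "rotation": [0, 0, 0]},
  {"grip": 1, "slide": [0, 0, -120], "rotation": [0, 0, 0]},
  {"grip": 1, "slide": [0, 0, -150], "rotation": [0, 0, 0]},
])

```text
t: 9.43
position: [0.49, 0.0098, 0.2633]
orientation: [0.996, -0.09, 0.004, 0.001]
ft_force: [-0.4, -0.0, -0.8]
gripper_width: 1.001
```

```bash
python3 go.py .590 .2755 .25 17.5
```

```text
t 9.43 pos [0.49   0.0098 0.2633] slide [  50.7 -279.4   13.5] rot [  0.1  -0.4 -27.8] w 1.001 F [-0.4 -0.  -0.8]
```

Call:
servo_tool([
  {"grip": 1, "slide": [8, -45, 0], "rotation": [0, 0, -4]},
  {"grip": 1, "slide": [16, -90, 0], "rotation": [0, 0, -9]},
  {"grip": 1, "slide": [24, -135, 0], "rotation": [0, 0, -14]},
  {"grip": 1, "slide": [32, -180, 4], "rotation": [0, 0, -19]},
  {"grip": 1, "slide": [40, -225, 8], "rotation": [0, 0, -24]},
  {"grip": 1, "slide": [50.5, -279.5, 13.5], "rotation": [0, -0.4, -27.8]},
  {"grip": 1, "slide": [50.5, -279.5, 13.5], "rotation": [0, -0.4, -27.8]},
  {"grip": 1, "slide": [50.5, -279.5, 13.5], "rotation": [0, -0.4, -27.8]},
])

```text
t: 10.42
position: [0.5896, 0.2751, 0.2493]
orientation: [0.988, 0.152, -0.001, 0.002]
ft_force: [-0.3, -0.9, -0.1]
gripper_width: 0.998
```

```bash
cat >> h.py <<'E'
def fray(p,uv,z):
    K,V=p['K'],p['view'];a=np.array([(uv[0]-K[0,2]),(uv[1]-K[1,2])]);r=np.hypot(*a);th=r/K[0,0]
    d=V[:3,:3].T@np.r_[a/r*np.sin(th),np.cos(th)];c=-V[:3,:3].T@V[:3,3];return c+d*(z-c[2])/d[2]
E
python3 - <<'E'
from h import *
from go import go
go(.590,.2755,.1085,17.5)
p=grab_frame('wrist');cv2.imwrite('pics/w2.png',p['img'][:,:,::-1])
for col in 'rb':
  N,L,S,C=cv2.connectedComponentsWithStats(cmask(p,col))
  for i in range(1,N):
    if S[i,4]>300: print(col,C[i].round(1),S[i].tolist(),fray(p,C[i],.142)[:2].round(4))
E
```

```text
t 10.43 pos [0.5896 0.2751 0.2493] slide [  0.8  -0.7 140.8] rot [ 0.2  0.1 -0. ] w 0.998 F [-0.3 -0.9 -0.1]
r [283.  216.6] [243, 144, 79, 153, 5477] [0.5819 0.2721]
r [536.9 233.8] [520, 217, 34, 35, 868] [ 0.6491 -0.0182]
b [514.5  44.9] [478, 0, 82, 97, 2709] [0.8235 0.104 ]
b [542.3  12.8] [515, 0, 45, 35, 639] [0.8841 0.0739]
b [542.6  38.2] [525, 19, 35, 43, 681] [0.8539 0.0674]
b [ 68.8 118.8] [53, 105, 33, 31, 711] [0.614  0.5021]
b [281.9 203.1] [262, 181, 41, 45, 1470] [0.5936 0.2768]
b [540.6 262.4] [513, 231, 47, 55, 564] [ 0.6187 -0.0504]
```

View pics/w2.png

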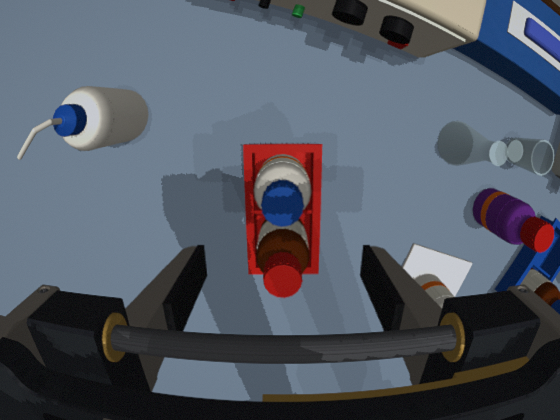

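white_blue's cap at (282,203) sits centred between the fingers, and the tray is aligned with the tool. The white bottle stands on the tile at about (430,290). I'll descend and grip.

Call:
servo_tool([
  {"grip": 1, "slide": [2, -1, 40], "rotation": [0, 0, 0]},
  {"grip": 1, "slide": [2, -1, 80], "rotation": [0, 0, 0]},
  {"grip": 1, "slide": [2, -1, 120], "rotation": [0, 0, 0]},
  {"grip": 1, "slide": [2, -1, 141], "rotation": [0, 0, 0]},
  {"grip": 1, "slide": [2, -1, 141], "rotation": [0, 0, 0]},
  {"grip": 0.2, "slide": [2, -1, 141], "rotation": [0, 0, 0]},
  {"grip": -1, "slide": [2, -1, 141], "rotation": [0, 0, 0]},
  {"grip": -1, "slide": [2, -1, 141], "rotation": [0, 0, 0]},
])

```text
t: 11.48
position: [0.5919, 0.2757, 0.1099]
orientation: [0.988, 0.151, 0.001, 0.001]
ft_force: [-1.0, 0.6, 0.2]
gripper_width: 0.698
```

Call:
servo_tool([
  {"grip": -1, "slide": [0, 0, 0], "rotation": [0, 0, 0]},
  {"grip": -1, "slide": [0, 0, 0], "rotation": [0, 0, 0]},
  {"grip": -1, "slide": [0, 0, 0], "rotation": [0, 0, 0]},
])

```text
t: 11.85
position: [0.5919, 0.2761, 0.11]
orientation: [0.988, 0.151, 0.001, 0.001]
ft_force: [-0.3, -0.4, 0.3]
gripper_width: 0.405
```

Call:
servo_tool([
  {"grip": -1, "slide": [0, 0, -10], "rotation": [0, 0, 0]},
  {"grip": -1, "slide": [0, 0, -30], "rotation": [0, 0, 0]},
  {"grip": -1, "slide": [0, 0, -60], "rotation": [0, 0, 0]},
  {"grip": -1, "slide": [0, 0, -95], "rotation": [0, 0, 0]},
  {"grip": -1, "slide": [0, 0, -130], "rotation": [0, 0, 0]},
  {"grip": -1, "slide": [0, 0, -165], "rotation": [0, 0, 0]},
  {"grip": -1, "slide": [0, 0, -190], "rotation": [0, 0, 0]},
  {"grip": -1, "slide": [0, 0, -190], "rotation": [0, 0, 0]},
])

```text
t: 12.85
position: [0.5925, 0.2773, 0.3035]
orientation: [0.988, 0.151, 0.003, 0.0]
ft_force: [0.6, -0.8, -3.1]
gripper_width: 0.406
```

```bash
python3 go.py .6236 -.1996 .29 -10.3
```

```text
t 12.85 pos [0.5925 0.2773 0.3035] slide [-113.1  464.3   13.6] rot [ 0.  -0.4 27.7] w 0.406 F [ 0.6 -0.8 -3.1]
```

```bash
cat >> h.py <<'E'
def tray(p,t):
    d=masks_of(p,t)[0];r=cv2.minAreaRect(cv2.findNonZero(d['pixels'].astype(np.uint8)))
    W=np.array([ray(p,c,.042)[:2] for c in cv2.boxPoints(r)]);e=[np.linalg.norm(W[i]-W[i-1]).round(3) for i in range(4)]
    v=W[1]-W[0] if e[1]>e[2] else W[2]-W[1]
    v=v*np.sign(v[0])/np.linalg.norm(v)
    print(t,'centre',W.mean(0).round(4),e,'bay',(W.mean(0)+.038*v).round(4),'yaw',np.degrees(np.arctan2(v[1],v[0])).round(1))
E
python3 - <<'E'
from h import *
for n in ['top','side']:
    p=grab_frame(n);tray(p,'tray_blue')
    if n=='top':
        cv2.imwrite('pics/t2.png',cv2.resize(p['img'][180:270,240:420,::-1],None,fx=4,fy=4,interpolation=cv2.INTER_CUBIC))
        # rim by colour
        m=cmask(p,'b');m[:, :315]=0;m[:,372:]=0;m[:185]=0;m[265:]=0
        b=cv2.boxPoints(cv2.minAreaRect(cv2.findNonZero(m)));W=np.array([ray(p,c,.042)[:2] for c in b]);print(W.round(4).tolist(),W.mean(0))
E
```

```text
tray_blue centre [ 0.5867 -0.1927] [np.float64(0.092), np.float64(0.17), np.float64(0.093), np.float64(0.17)] bay [ 0.6241 -0.1995] yaw -10.4
[[0.5133, -0.1331], [0.676, -0.1639], [0.6598, -0.2525], [0.4976, -0.2208]] [ 0.586689   -0.19256938]
tray_blue centre [ 0.5851 -0.2014] [np.float64(0.108), np.float64(0.188), np.float64(0.115), np.float64(0.177)] bay [ 0.6227 -0.207 ] yaw -8.5
```

View pics/t2.png

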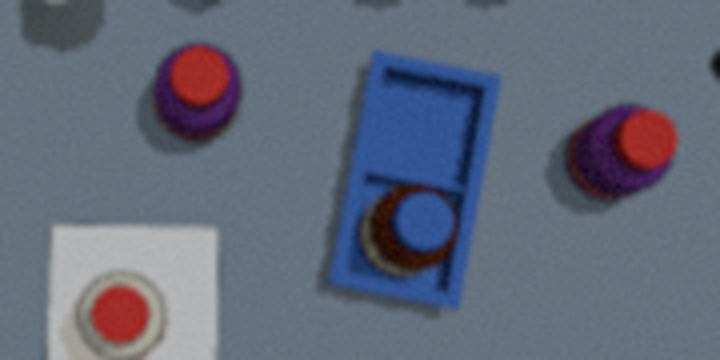

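The blue tray's upper bay is empty, and white_red stands on the tile with its cap at about (270,259). The gripper knew where it released that bottle, so I'll use it to check the camera offset.

Run:
```python
from h import *
for n in ['top','side']:
    p=grab_frame(n)
    u=proj(p,[.490,.0095,.14]);N,L,S,C=cv2.connectedComponentsWithStats(cmask(p,'r'))
    i=min(range(1,N),key=lambda i:np.hypot(*(C[i]-u))+(S[i,4]<60)*99)
    print(n,u.round(1),C[i].round(1),S[i],ray(p,C[i],.145 if n=='top' else .13)[:2].round(4))
```

```text
top [270.5 257.5] [269.6 258.2] [263 252  14  13 138] [0.4882 0.0119]
side [244.6 205.4] [244.2 207.6] [238 200  13  16 180] [0.4895 0.0113]
```

```bash
python3 go.py .625 -.2015 .29 -10.3
```

```text
t 13.15 pos [0.591  0.2761 0.2985] slide [-110.5  465.9   10.1] rot [ 0.2  0.  27.7] w 0.403 F [ 0.  -0.4 -2.3]
```

Call:
servo_tool([
  {"grip": -1, "slide": [-5, 20, 0], "rotation": [0, 0, 1]},
  {"grip": -1, "slide": [-15, 65, 0], "rotation": [0, 0, 4]},
  {"grip": -1, "slide": [-28, 115, 0], "rotation": [0, 0, 7]},
  {"grip": -1, "slide": [-40, 165, 0], "rotation": [0, 0, 10]},
  {"grip": -1, "slide": [-52, 215, 0], "rotation": [0, 0, 13]},
  {"grip": -1, "slide": [-64, 265, 0], "rotation": [0, 0, 16]},
  {"grip": -1, "slide": [-75, 310, 0], "rotation": [0, 0, 19]},
  {"grip": -1, "slide": [-82, 340, 0], "rotation": [0, 0, 22]},
])

```text
t: 14.15
position: [0.6138, -0.0772, 0.2994]
orientation: [0.999, -0.043, -0.001, 0.002]
ft_force: [0.7, -0.1, -2.8]
gripper_width: 0.406
```

```bash
python3 go.py .625 -.2015 .29 -10.3
```

```text
t 14.15 pos [ 0.6138 -0.0772  0.2994] slide [ 22.  122.8   9.9] rot [0.3 0.  5.3] w 0.406 F [ 0.7 -0.1 -2.8]
```

Call:
servo_tool([
  {"grip": -1, "slide": [7, 40, 5], "rotation": [0, 0, 2]},
  {"grip": -1, "slide": [15, 80, 10], "rotation": [0, 0, 4]},
  {"grip": -1, "slide": [20, 110, 10], "rotation": [0.3, 0, 5.3]},
  {"grip": -1, "slide": [22, 123, 10], "rotation": [0.3, 0, 5.3]},
  {"grip": -1, "slide": [22, 123, 10], "rotation": [0.3, 0, 5.3]},
  {"grip": -1, "slide": [22, 123, 40], "rotation": [0.3, 0, 5.3]},
  {"grip": -1, "slide": [22, 123, 80], "rotation": [0.3, 0, 5.3]},
  {"grip": -1, "slide": [22, 123, 115], "rotation": [0.3, 0, 5.3]},
])

```text
t: 15.15
position: [0.6252, -0.1991, 0.1841]
orientation: [0.996, -0.088, -0.0, -0.001]
ft_force: [0.9, -0.3, -2.9]
gripper_width: 0.407
```

```bash
python3 go.py .625 -.2015 .11 -10.3
python3 - <<'E'
from h import *
p=grab_frame('wrist');cv2.imwrite('pics/w3.png',p['img'][:,:,::-1])
E
```

```text
t 15.15 pos [ 0.6252 -0.1991  0.1841] slide [ 0.3  2.6 74.1] rot [-0.1  0.   0.2] w 0.407 F [ 0.9 -0.3 -2.9]
```

View pics/w3.png

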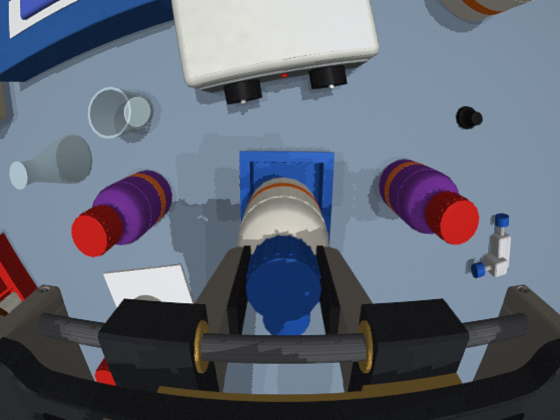

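The held bottle (column 284) is over the bay (columns 240–334, centre 287), about 2–3 mm short in tool +y. That agrees with the computed correction, so I'll lower it.

Call:
servo_tool([
  {"grip": -1, "slide": [0, 2.6, 15], "rotation": [0, 0, 0]},
  {"grip": -1, "slide": [0, 2.6, 32], "rotation": [0, 0, 0]},
  {"grip": -1, "slide": [0, 2.6, 47], "rotation": [0, 0, 0]},
  {"grip": -1, "slide": [0, 2.6, 59], "rotation": [0, 0, 0]},
  {"grip": -1, "slide": [0, 2.6, 67], "rotation": [0, 0, 0]},
  {"grip": -1, "slide": [0, 2.6, 71], "rotation": [0, 0, 0]},
  {"grip": -1, "slide": [0, 2.6, 73], "rotation": [0, 0, 0]},
  {"grip": -1, "slide": [0, 2.6, 73], "rotation": [0, 0, 0]},
])

```text
t: 16.2
position: [0.6232, -0.2009, 0.1101]
orientation: [0.996, -0.088, -0.002, -0.001]
ft_force: [-3.3, 1.4, 16.0]
gripper_width: 0.408
```

Call:
servo_tool([
  {"grip": -1, "slide": [0, 0, 1], "rotation": [0, 0, 0]},
  {"grip": -1, "slide": [0, 0, 1], "rotation": [0, 0, 0]},
])

```text
t: 16.45
position: [0.6239, -0.2009, 0.1101]
orientation: [0.996, -0.088, -0.001, -0.001]
ft_force: [-0.1, 1.2, 4.8]
gripper_width: 0.406
```

The bottle made contact at z = 0.110, the height it was gripped at, so it is on the floor. I'll release and rise.

Call:
servo_tool([
  {"grip": -0.1, "slide": [0, 0, 0], "rotation": [0, 0, 0]},
  {"grip": 0.2, "slide": [0, 0, 0], "rotation": [0, 0, 0]},
  {"grip": 0.6, "slide": [0, 0, 0], "rotation": [0, 0, 0]},
  {"grip": 0.7, "slide": [0, 0, -10], "rotation": [0, 0, 0]},
  {"grip": 1, "slide": [0, 0, -40], "rotation": [0, 0, 0]},
  {"grip": 1, "slide": [0, 0, -90], "rotation": [0, 0, 0]},
  {"grip": 1, "slide": [0, 0, -130], "rotation": [0, 0, 0]},
  {"grip": 1, "slide": [0, 0, -150], "rotation": [0, 0, 0]},
])

```text
t: 17.45
position: [0.6253, -0.2016, 0.2638]
orientation: [0.996, -0.088, 0.001, -0.001]
ft_force: [-0.4, 0.3, -0.3]
gripper_width: 0.998
```

```bash
python3 go.py .490 .0095 .25 -10.3
```

```text
t 17.45 pos [ 0.6253 -0.2016  0.2638] slide [-170.1 -184.2   13.9] rot [-0.1 -0.1  0.2] w 0.998 F [-0.4  0.3 -0.3]
```

Call:
servo_tool([
  {"grip": 1, "slide": [-34, -37, 0], "rotation": [0, 0, 0]},
  {"grip": 1, "slide": [-68, -74, 0], "rotation": [0, 0, 0]},
  {"grip": 1, "slide": [-102, -111, 0], "rotation": [0, 0, 0]},
  {"grip": 1, "slide": [-136, -148, 8], "rotation": [0, 0, 0]},
  {"grip": 1, "slide": [-170, -184, 14], "rotation": [0, 0, 0]},
  {"grip": 1, "slide": [-170, -184, 14], "rotation": [0, 0, 0]},
  {"grip": 1, "slide": [-170, -184, 14], "rotation": [0, 0, 0]},
])

```text
t: 18.32
position: [0.4907, 0.0086, 0.2507]
orientation: [0.996, -0.088, 0.002, -0.001]
ft_force: [-0.2, -1.2, 0.3]
gripper_width: 1.001
```

Run:
```python
from h import *
from go import go
go(.490,.0095,.1115,-10.3)
p=grab_frame('wrist')
N,L,S,C=cv2.connectedComponentsWithStats(cmask(p,'r'))
for i in range(1,N):
    if S[i,4]>300: print(C[i].round(1),S[i].tolist(),fray(p,C[i],.145)[:2].round(4))
```

```text
t 18.32 pos [0.4907 0.0086 0.2507] slide [ -1.4  -0.5 139.2] rot [-0.1 -0.2  0.2] w 1.001 F [-0.2 -1.2  0.3]
[306.6  28.4] [286, 7, 44, 45, 1526] [ 0.6425 -0.0384]
[550.1  58.9] [538, 45, 22, 32, 444] [ 0.6068 -0.303 ]
[ 93.1 160.7] [43, 104, 106, 136, 5346] [0.5706 0.1802]
[281.3 207.3] [261, 184, 42, 46, 1490] [0.4926 0.0097]
[ 66. 218.] [47, 199, 39, 39, 1110] [0.5212 0.2365]
```

Call:
servo_tool([
  {"grip": 1, "slide": [0, -0.5, 40], "rotation": [0, 0, 0]},
  {"grip": 1, "slide": [0, -0.5, 80], "rotation": [0, 0, 0]},
  {"grip": 1, "slide": [0, -0.5, 120], "rotation": [0, 0, 0]},
  {"grip": 1, "slide": [0, -0.5, 139], "rotation": [0, 0, 0]},
  {"grip": 1, "slide": [0, -0.5, 139], "rotation": [0, 0, 0]},
  {"grip": 0.2, "slide": [0, -0.5, 139], "rotation": [0, 0, 0]},
  {"grip": -1, "slide": [0, -0.5, 139], "rotation": [0, 0, 0]},
  {"grip": -1, "slide": [0, -0.5, 139], "rotation": [0, 0, 0]},
])

```text
t: 19.38
position: [0.4921, 0.0088, 0.1123]
orientation: [0.996, -0.089, 0.003, -0.001]
ft_force: [-0.6, 0.1, -0.4]
gripper_width: 0.697
```

Call:
servo_tool([
  {"grip": -1, "slide": [0, 0, 0], "rotation": [0, 0, 0]},
  {"grip": -1, "slide": [0, 0, 0], "rotation": [0, 0, 0]},
  {"grip": -1, "slide": [0, 0, 0], "rotation": [0, 0, 0]},
])

```text
t: 19.75
position: [0.4921, 0.0089, 0.1124]
orientation: [0.996, -0.089, 0.003, -0.001]
ft_force: [1.3, -0.3, 1.3]
gripper_width: 0.4
```

Call:
servo_tool([
  {"grip": -1, "slide": [0, 0, -10], "rotation": [0, 0, 0]},
  {"grip": -1, "slide": [0, 0, -30], "rotation": [0, 0, 0]},
  {"grip": -1, "slide": [0, 0, -60], "rotation": [0, 0, 0]},
  {"grip": -1, "slide": [0, 0, -95], "rotation": [0, 0, 0]},
  {"grip": -1, "slide": [0, 0, -130], "rotation": [0, 0, 0]},
  {"grip": -1, "slide": [0, 0, -150], "rotation": [0, 0, 0]},
  {"grip": -1, "slide": [0, 0, -160], "rotation": [0, 0, 0]},
  {"grip": -1, "slide": [0, 0, -160], "rotation": [0, 0, 0]},
])

```text
t: 20.75
position: [0.4912, 0.0087, 0.2726]
orientation: [0.996, -0.089, 0.003, -0.001]
ft_force: [0.1, 1.0, -3.0]
gripper_width: 0.412
```

```bash
python3 go.py .591 .2745 .27 17.5
python3 - <<'E'
from h import *
p=grab_frame('top')
tray(p,'tray_red')
tray(p,'tray_blue')
E
```

```text
t 20.75 pos [0.4912 0.0087 0.2726] slide [  51.3 -279.3    3.6] rot [ -0.   -0.3 -27.7] w 0.412 F [ 0.1  1.  -3. ]
tray_red centre [0.5527 0.2653] [np.float64(0.169), np.float64(0.093), np.float64(0.169), np.float64(0.092)] bay [0.5891 0.2764] yaw 17.0
tray_blue centre [ 0.5859 -0.1925] [np.float64(0.091), np.float64(0.17), np.float64(0.092), np.float64(0.169)] bay [ 0.6233 -0.1995] yaw -10.6
```

Call:
servo_tool([
  {"grip": -1, "slide": [4, -20, 0], "rotation": [0, 0, -2]},
  {"grip": -1, "slide": [11, -60, 0], "rotation": [0, 0, -6]},
  {"grip": -1, "slide": [19, -105, 0], "rotation": [0, 0, -11]},
  {"grip": -1, "slide": [28, -150, 0], "rotation": [0, 0, -16]},
  {"grip": -1, "slide": [36, -195, 0], "rotation": [0, 0, -21]},
  {"grip": -1, "slide": [44, -240, 2], "rotation": [0, 0, -26]},
  {"grip": -1, "slide": [49, -268, 3], "rotation": [0, -0.3, -27.7]},
  {"grip": -1, "slide": [51, -279, 3.5], "rotation": [0, -0.3, -27.7]},
])

```text
t: 21.9
position: [0.5893, 0.2776, 0.2671]
orientation: [0.988, 0.154, -0.002, -0.001]
ft_force: [-0.5, -0.5, -3.3]
gripper_width: 0.406
```

```bash
python3 go.py .5905 .2745 .18 17.3
```

```text
t 21.9 pos [0.5893 0.2776 0.2671] slide [ 0.5  3.6 87.1] rot [-0.2  0.2  0.5] w 0.406 F [-0.5 -0.5 -3.3]
```

Call:
servo_tool([
  {"grip": -1, "slide": [0.5, 3, 25], "rotation": [0, 0, 0.5]},
  {"grip": -1, "slide": [0.5, 3, 55], "rotation": [0, 0, 0.5]},
  {"grip": -1, "slide": [0.5, 3, 75], "rotation": [0, 0, 0.5]},
  {"grip": -1, "slide": [0.5, 3, 87], "rotation": [0, 0, 0.5]},
  {"grip": -1, "slide": [0.5, 3, 87], "rotation": [0, 0, 0.5]},
])

```text
t: 22.52
position: [0.59, 0.2748, 0.1795]
orientation: [0.989, 0.15, -0.003, -0.001]
ft_force: [-0.1, 0.2, -2.3]
gripper_width: 0.402
```

```bash
python3 go.py .5905 .2745 .1093 17.3
python3 - <<'E'
from h import *
p=grab_frame('wrist');cv2.imwrite('pics/w4.png',p['img'][:,:,::-1])
E
```

```text
t 22.52 pos [0.59   0.2748 0.1795] slide [ 0.7  0.7 70.2] rot [-0.2  0.3 -0.1] w 0.402 F [-0.1  0.2 -2.3]
```

View pics/w4.png

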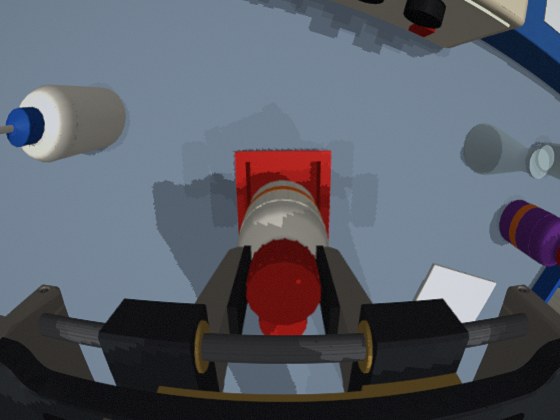

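The bottle (column 284) is centred over the bay (234–330, centre 282), so I'll lower it straight down.

Call:
servo_tool([
  {"grip": -1, "slide": [0.5, 0, 15], "rotation": [0, 0, 0]},
  {"grip": -1, "slide": [0.5, 0, 30], "rotation": [0, 0, 0]},
  {"grip": -1, "slide": [0.5, 0, 44], "rotation": [0, 0, 0]},
  {"grip": -1, "slide": [0.5, 0, 56], "rotation": [0, 0, 0]},
  {"grip": -1, "slide": [0.5, 0, 63], "rotation": [0, 0, 0]},
  {"grip": -1, "slide": [0.5, 0, 67], "rotation": [0, 0, 0]},
  {"grip": -1, "slide": [0.5, 0, 69], "rotation": [0, 0, 0]},
  {"grip": -1, "slide": [0.5, 0, 69], "rotation": [0, 0, 0]},
])

```text
t: 23.58
position: [0.5909, 0.2756, 0.1117]
orientation: [0.989, 0.15, -0.001, -0.002]
ft_force: [-0.4, 1.0, -1.7]
gripper_width: 0.4
```

Call:
servo_tool([
  {"grip": -1, "slide": [0, 0, 0.5], "rotation": [0, 0, 0]},
  {"grip": -1, "slide": [0, 0, 0.5], "rotation": [0, 0, 0]},
])

```text
t: 23.82
position: [0.591, 0.2756, 0.1115]
orientation: [0.989, 0.15, -0.001, -0.002]
ft_force: [-0.3, 0.2, -3.1]
gripper_width: 0.401
```

Still hanging, about 2 mm short, so I'll continue down gently.

Call:
servo_tool([
  {"grip": -1, "slide": [0, 0, 1.5], "rotation": [0, 0, 0]},
  {"grip": -1, "slide": [0, 0, 3], "rotation": [0, 0, 0]},
  {"grip": -1, "slide": [0, 0, 3], "rotation": [0, 0, 0]},
])

```text
t: 24.2
position: [0.5914, 0.276, 0.1096]
orientation: [0.989, 0.15, -0.001, -0.002]
ft_force: [-1.2, 0.0, 5.0]
gripper_width: 0.402
```

The bottle touched down at 0.1096; I expected 0.1093. I'll release.

Call:
servo_tool([
  {"grip": -0.1, "slide": [0, 0, 0], "rotation": [0, 0, 0]},
  {"grip": 0.2, "slide": [0, 0, 0], "rotation": [0, 0, 0]},
  {"grip": 0.6, "slide": [0, 0, 0], "rotation": [0, 0, 0]},
  {"grip": 0.7, "slide": [0, 0, -10], "rotation": [0, 0, 0]},
  {"grip": 1, "slide": [0, 0, -40], "rotation": [0, 0, 0]},
  {"grip": 1, "slide": [0, 0, -90], "rotation": [0, 0, 0]},
  {"grip": 1, "slide": [0, 0, -130], "rotation": [0, 0, 0]},
  {"grip": 1, "slide": [0, 0, -150], "rotation": [0, 0, 0]},
])

```text
t: 25.2
position: [0.5925, 0.2761, 0.2628]
orientation: [0.989, 0.15, 0.001, -0.002]
ft_force: [0.8, 0.3, 0.6]
gripper_width: 0.998
```

Call:
servo_tool([
  {"grip": 1, "slide": [-20, 50, 0], "rotation": [0, 0, 0]},
  {"grip": 1, "slide": [-40, 100, 0], "rotation": [0, 0, 0]},
  {"grip": 1, "slide": [-60, 150, 0], "rotation": [0, 0, 0]},
  {"grip": 1, "slide": [-80, 200, 0], "rotation": [0, 0, 0]},
  {"grip": 1, "slide": [-100, 240, 0], "rotation": [0, 0, 0]},
  {"grip": 1, "slide": [-100, 240, 0], "rotation": [0, 0, 0]},
  {"grip": 1, "slide": [-100, 240, 0], "rotation": [0, 0, 0]},
])

```text
t: 26.08
position: [0.5679, 0.018, 0.2612]
orientation: [0.989, 0.15, 0.001, -0.003]
ft_force: [-0.1, 0.8, -0.4]
gripper_width: 0.998
```

Run:
```python
from h import *
ims=[]
for n,c in [('top',(60,150,460,310)),('side',(130,100,430,340))]:
    p=grab_frame(n);x0,y0,x1,y1=c;ims.append(cv2.resize(p['img'][y0:y1,x0:x1,::-1],(700,280) if n=='top' else (390,312),interpolation=cv2.INTER_CUBIC))
    for t in ['tray_red','tray_blue'] if n=='top' else []: tray(p,t)
    for col in 'rb':
        N,L,S,C=cv2.connectedComponentsWithStats(cmask(p,col))
        for i in range(1,N):
            if 80<S[i,4]<300: print(n,col,C[i].round(1),ray(p,C[i],.142 if n=='top' else .13)[:2].round(3))
im=np.zeros((595,700,3),np.uint8);im[:280]=ims[0];im[283:595,:390]=ims[1];cv2.imwrite('pics/end.png',im)
print(get_obs()['position'],get_obs()['t'],get_obs()['ft_force'])
```

```text
tray_red centre [0.5526 0.264 ] [np.float64(0.172), np.float64(0.1), np.float64(0.173), np.float64(0.099)] bay [0.589  0.2749] yaw 16.7Traceback (most recent call last):
  File "<stdin>", line 5, in <module>
  File "h.py", line 18, in tray
    d=masks_of(p,t)[0];r=cv2.minAreaRect(cv2.findNonZero(d['pixels'].astype(np.uint8)))
      ~~~~~~~~~~~~~^^^
IndexError: list index out of range
```

Call:
servo_tool([
  {"grip": 1, "slide": [-45, -12, -10], "rotation": [0, 0, 0]},
  {"grip": 1, "slide": [-90, -25, -20], "rotation": [0, 0, 0]},
  {"grip": 1, "slide": [-125, -37, -30], "rotation": [0, 0, 0]},
  {"grip": 1, "slide": [-125, -37, -30], "rotation": [0, 0, 0]},
])

```text
t: 26.72
position: [0.4365, 0.0178, 0.2921]
orientation: [0.988, 0.152, 0.002, -0.002]
ft_force: [-0.4, -0.4, 1.3]
gripper_width: 1.002
```

Run:
```python
from h import *
ims=[]
for n,c in [('top',(60,150,460,310)),('side',(130,100,430,340))]:
    p=grab_frame(n);x0,y0,x1,y1=c;ims.append(cv2.resize(p['img'][y0:y1,x0:x1,::-1],(700,280) if n=='top' else (390,312),interpolation=cv2.INTER_CUBIC))
    for t in ['tray_red','tray_blue'] if n=='top' else []:
        try: tray(p,t)
        except IndexError: print(t,'missed')
    for col in 'rb':
        N,L,S,C=cv2.connectedComponentsWithStats(cmask(p,col))
        for i in range(1,N):
            if 80<S[i,4]<300: print(n,col,C[i].round(1),ray(p,C[i],.142 if n=='top' else .13)[:2].round(3))
im=np.zeros((595,700,3),np.uint8);im[:280]=ims[0];im[283:595,:390]=ims[1];cv2.imwrite('pics/end.png',im)
print(get_obs()['position'],get_obs()['t'],get_obs()['ft_force'])
```

```text
tray_red centre [0.5541 0.2654] [np.float64(0.171), np.float64(0.095), np.float64(0.171), np.float64(0.094)] bay [0.5903 0.2769] yaw 17.5
tray_blue centre [ 0.5867 -0.1923] [np.float64(0.092), np.float64(0.166), np.float64(0.093), np.float64(0.165)] bay [ 0.624  -0.1995] yaw -11.0
top r [289.5 198.8] [ 0.645 -0.039]
top r [400.9 214.5] [ 0.605 -0.332]
top b [345.3 235.1] [ 0.55  -0.186]
side r [240.5  32.6] [0.964 0.769]
side r [303.4 196.4] [ 0.643 -0.046]
side r [365.2 277.8] [ 0.604 -0.34 ]
side b [361. 165.] [ 0.855 -0.041]
side b [333.6 236.8] [ 0.621 -0.201]
side b [309.3 247.1] [ 0.551 -0.192]
[0.43849916 0.01723025 0.29090429] 26.925 [-0.29596494  0.57278465  0.18177038]
```

View pics/end.png

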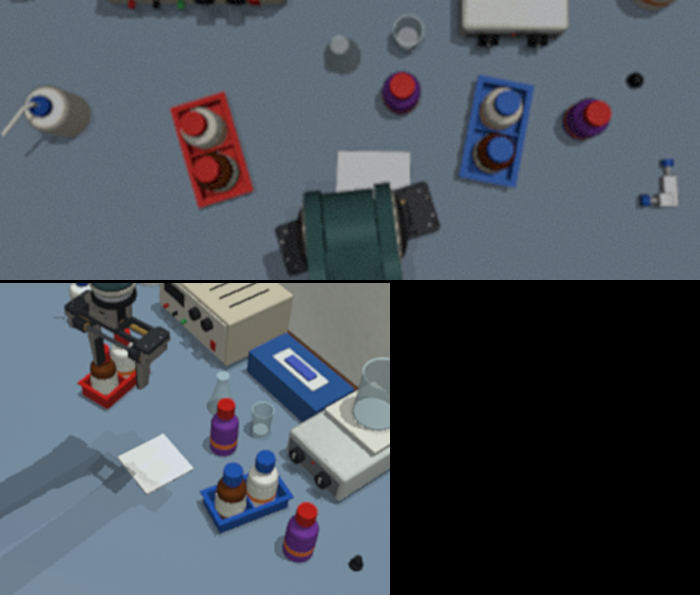

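Both white bottles now stand upright in the bays of their own colour. The trays, amber bottles and purple look-alikes are where they were, and the gripper is clear of everything. I'm handing the job in.

```bash
python3 -c "
from bench import *
print(close_job())"
```

```text
the job is handed in; nothing more can be done
None
```

The two white bottles are swapped: white_red now stands in the red tray's free bay and white_blue in the blue tray's. I parked white_red on the tile first, moved white_blue across, then brought white_red over. The job was handed in at about 27 s of the 67 s allowed, and no verdict was reported.

**Set-down:** Each bottle was lowered until the wrist force showed contact. White_blue touched down within about 0.1 mm of the height it was gripped at, and white_red within 0.3 mm of the height expected. Both are therefore on the bay floors.

**Final pictures:** Both bottles look upright in their bays and the tile is empty. The trays' measured centres moved by no more than about 1 mm. The bystanders and purple look-alikes look where they were, and the gripper is open and clear.

**Checks that disagreed or fell short:**
- **Top camera offset:** it read about 2 mm off compared with the gripper, so I corrected the placing targets by that amount.
- **Side view of the blue tray:** its mask put the tray centre about 9 mm away in y; I did not use it.
- **First final look:** the detector missed the blue tray, so I moved the arm back and repeated the check.
- **White_red at the end:** the gripper partly hid it in the last side view. Its final place rests on the top view and the gripper readings, because the cap measurement did not pick it up separately.

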